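# Hold the toy box lock open with its key

### The job

Take the yellow-headed key from the small pine block, put it into the lock in the lid of the clear toy box and work it fully in past the sticky pins before turning it. Then turn it a quarter turn clockwise (seen from above), to its stop, and finish still gripping the key in the lock, holding it turned against the lock's return spring. Do not disturb the fire truck, the car, the signal post or the steel clip.

Things in the scene. Friction and masses are not known exactly. Their poses are not given: they have to be found in the camera images.
- key: loose key, about 35 g, standing upright in the pine block, blade down. Origin: centre of the underside of its yellow head (the shoulder). Own z points up, x along the width of head and blade, y through their thickness. Solid head 32 mm (x) by 9 mm (y), from the origin to 36 mm above it: grip it across the 9 mm. Half a turn about z is the same key
- key_tip (a point): the tip of the key's steel blade, 28 mm below key's origin. The blade is 12 mm (key x) by 5 mm (key y), tapering in x only over its last 7 mm to a 4.4 mm wide tip
- stand: fixed pine block, 75 mm (x) by 55 mm (y) by 34 mm high, origin at the centre of its underside; the key's blade stands in an upright slot in its middle, 14 mm (x) by 7 mm (y), and the key's shoulder rests on its top, 34 mm up. The key's x lies along the block's x; pulls straight up freely
- toybox: fixed clear plastic box with flat blue lid, 160 mm (x) by 130 mm (y), lid top 85 mm up; origin at the centre of its underside. Grey clips on the two y sides. The lock's axis is upright, 35 mm from the middle of the lid towards the box's -x side
- lock (a point): fixed point on the lock's axis at the level of the plug's top face (the keyway mouth), 89 mm above the shelf, 4 mm above the lid; its axes are the box's. The key is fully in when its origin lies here, the shoulder resting on the plug's face
- keyway (a point): the same point, but fixed to the turning brass plug (24 mm square top): its x runs along the long side of the keyway, its y across it. The keyway is an upright slot 13.4 mm (x) by 6.4 mm (y), 36 mm deep, 2 mm chamfer round the mouth. Two sprung, sticky pins stand 3 mm into it from its narrow sides, 9 and 16 mm down: the key pushes them aside at some 3 to 15 N; if it sticks, wiggle
- plug (a joint): turn of the lock plug in rad: 0 at rest (locked, keyway along the box's x), grows clockwise seen from above to a hard stop at 1.57 (unlocked). A spring turns it back when not held: 0.04 N m at 0, 0.10 N m at 1.57, plus slight friction. The key has about 0.1 rad of play in the keyway, so turn it on to the stop
- truck: bystander: red plastic fire ladder truck, 150 x 42 x 63 mm, origin under its centre
- suv: bystander: black die-cast car, 80 x 34 x 35 mm, origin under its centre
- signal: bystander: wooden toy signal post on a round foot of 48 mm, 105 mm high, origin under its centre
- clip: bystander: steel spring clip lying flat, 50 x 24 x 16 mm, origin under its centre

How it is judged:
On the way:
1. the key is fully in the lock, upright, the lock not yet turned (z of key in the frame of lock below 0.004 m and horizontal distance between key and lock below 0.004 m and angle between key's own z axis and vertical below 0.15 rad and value of joint plug below 0.3 rad), for 0.2 s.
At the end, for the whole second after the job is handed in: The key is fully in (shoulder within 4 mm of the plug's face and of the lock's axis, within 0.15 rad of upright), the plug is held still and turned at least 1.35 rad of its 1.57, and the fingers still grip the key (over 2 N) (z of key in the frame of lock below 0.004 m and horizontal distance between key and lock below 0.004 m and angle between key's own z axis and vertical below 0.15 rad and value of joint plug above 1.35 rad and velocity of joint plug between -0.2 and 0.2 rad/s and contact force between the fingers and key above 2 N); the arm keeps its last pose, push and grip.
It fails at once if the lock is turned (over 0.4 rad) without the key fully in (more than 6 mm out) (value of joint plug above 0.4 rad and (z of key in the frame of lock above 0.006 m or horizontal distance between key and lock above 0.006 m)).
It fails at once if the fire truck is knocked or moved (more than 20 mm) (distance of truck from where it was at the start of the episode above 0.02 m).
It fails at once if the car is knocked or moved (more than 20 mm) (distance of suv from where it was at the start of the episode above 0.02 m).
It fails at once if the signal post is knocked or moved (more than 20 mm) (distance of signal from where it was at the start of the episode above 0.02 m).
It fails at once if the steel clip is knocked or moved (more than 20 mm) (distance of clip from where it was at the start of the episode above 0.02 m).
It also fails if it takes over 48 s, if anything falls off the work surface, if the arm or the gripper's body presses on something with over 40 N, if the wrist force passes 120 N, or if a joint passes its speed limit or range.

### The arm

A 6-joint arm with a two-finger parallel gripper is mounted at the origin on the work surface. World frame = base frame: x ahead of the robot, y to its left, z up, the work surface at z = 0. Lengths are in m, angles in rad, forces in N, time in s.
With the tool pointing down it reaches from about 0.25 to 0.775 m from the base axis. Payload 8.9 kg.
Tool frame: the origin (TCP) lies at the very end of the fingers, on their centre line; the grasp point (between the pads) lies 19 mm behind it; z points along the fingers, y is the line along which they close (so a half turn about z gives the same grasp; the last joint's range is limited). The gripper opens to 85 mm and grips with 20 to 120 N. Pads are 22 mm wide; open, the fingers measure 114 mm over their backs; the gripper's body (76 mm by 85 mm) begins 54 mm behind the grasp point. The pads swing forward as they close: fully open they stand 13 mm farther back than shut.
Start: joints at [-1.342, 0.291, -0.153, 1.127, 0, 1.431], TCP at [0.189, -0.49, 0.231] pointing down, gripper open.
Joint ranges: [-2.52, 2.52], [-0.91, 1.74], [-1.3, 1.37], [-1.96, 2.02], [-1.52, 1.47], [-3.14, 3.14]. Speed limits (rad/s): [2.22, 2.22, 2.79, 3.14, 3.14, 3.14].

### API

Orientations are given as [roll, pitch, yaw] about the fixed x, y, z axes, in that order (R = Rz(yaw) Ry(pitch) Rx(roll)).
In Python, from station import observe, get_image, job_done gives the robot as it stands.
- The arm moves only by the tool carry_out, never from a script. Its argument "rows" is a list of rows, each a list of 3 entries, a list of its own where there are three numbers: the turn, a rotation vector about the tool's x, y, z in rad, then the shift along the tool's x, y, z in mm, then the opening, from -1 (shut) to 1 (fully open). In form: [[[ax, ay, az], [x, y, z], claw], ...]. A call has 1 to 20 rows; each row is the pose to reach, as a shift and turn from the pose commanded when the call began, along the tool's axes at that moment; what a row does not reach only later rows make up. A row lasts 1/10 s, in which the tool goes at most 50 mm and 8.59 degrees, less where a joint would pass 70% of its speed; a pose out of reach is approached as far as the arm can. A call with a gripper value outside its range is refused whole. The fingers move at their own pace and stop on an object; "grip_force" is the grip in N (left out, the last holds). Time passes only in rows, so rows that repeat a pose let the fingers close. It gives the time, the measured TCP pose, the force, the opening and the grip force at its end, in the units of the state.
- observe(): the state, without advancing time (a new reading comes with each control period).
- get_image(name): name is "side" or "top" or "wrist"; returns a dict with "image" (420x560x3 uint8, red, green, blue), "depth" (420x560 float32, m along the optical axis (not along the pixel's ray), 0 where there is no reading), "fx", "fy", "cx", "cy" (pixels), "R" (3x3) and "t" (3): a world point X has camera coordinates R X + t. Camera axes: x right, y down, z forward; pixel columns grow to the right and rows downward; lengths in m; the calibration is good to about 2 mm. A picture is of the moment at which its call begins.
- job_done(): hands the job in; it is judged then, once.
The state is a dict: "clock": time; "q": joint angles; "dq": joint speeds; "effort": joint torques, N m; "ee_pos": TCP position; "tcp_rot": TCP orientation; "contact_force": force on the tool from outside, world axes, zero at the start; "ft_torque": the same for the moment, N m; "finger_gap": finger opening in m; "grasp_force": force on a finger pad.
Only numpy, scipy, OpenCV 4.12 (cv2) and the standard library are available. Lean on these libraries where they do the work, as an engineer would, in place of code of your own. Each camera call takes 0.05 s, during which the arm holds its last target. There are 200 camera calls.

## Working session

There is one attempt and no reset: what is moved stays moved. The work goes in short steps, Python scripts to look and compute and a tool call to move; the robot and the scene stay as the last step left them, time stands still between calls to the robot, and variables do not carry over. Pictures are saved under pics/ and viewed, at most 10 in all, crops included, and the job is handed in when it is done.

Besides the shell and the picture viewer there is one more tool, called as a command line: name --argument value ..., lists and objects as JSON in quotes. carry_out: Moves the arm, as the interface text tells. Its arguments: {"type":"object","properties":{"rows":{"type":"array"},"grip_force":{"type":"number"}},"required":["rows"]}

```bash
mkdir -p pics
python3 - <<'E'
from station import *
import cv2,numpy as np
print(observe())
for n in("top","side"):
    d=get_image(n);cv2.imwrite(f"pics/{n}0.png",d["image"][:,:,::-1]);np.savez(f"{n}0.npz",**d);print(n,d["R"],d["t"],d["fx"],d["cx"],d["cy"])
E
```

```text
{'clock': 0.0, 'q': array([-1.34231446e+00,  2.91255092e-01, -1.54118234e-01,  1.12670000e+00,
       -3.81874665e-05,  1.43150913e+00]), 'dq': array([ 1.47685099e-03,  1.47651256e-04, -2.77209383e-04,  1.53592668e-03,
        5.54523280e-05,  1.25499047e-04]), 'effort': array([-3.63493727e-04, -5.37137568e+01,  3.31371224e+01,  1.58986298e-02,
       -2.60796342e-04, -6.05005880e-06]), 'ee_pos': array([ 0.18865442, -0.48946739,  0.23074841]), 'tcp_rot': array([-3.14032272e+00, -1.39477736e-04,  3.67769004e-01]), 'contact_force': array([ 0.33037109, -0.27778965,  0.22314861]), 'ft_torque': array([ 0.00560707,  0.02434372, -0.01895513]), 'grasp_force': 0.0, 'finger_gap': 0.08552114318130796}
top [[-0.13676662 -0.99060041  0.00239055]
 [-0.96850037  0.13320768 -0.21038714]
 [ 0.20809114 -0.03108919 -0.97761523]] [0.0534312  0.62406572 0.9881174 ] 522.0560797948722 271.0533365535204 215.1429710853504
side [[ 0.76695606 -0.64136591 -0.02069247]
 [-0.42094196 -0.47850716 -0.77060935]
 [ 0.48434107  0.59973383 -0.63697179]] [-0.48561422  0.30884213  0.56789872] 402.828861497936 280.7298002801176 206.3404380914552
```

View pics/top0.png

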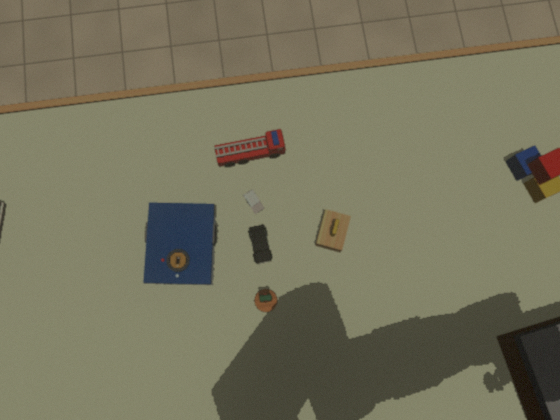

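View pics/side0.png

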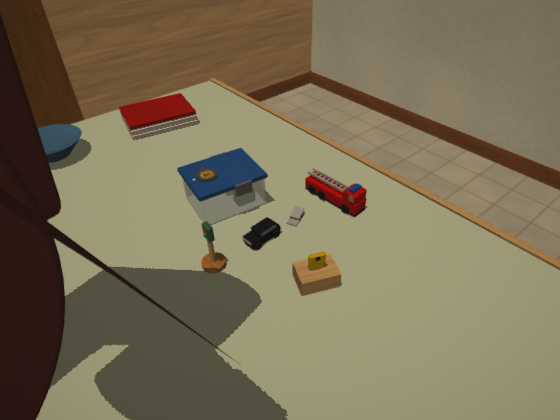

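The top view shows the lid at about (180,243) with the brass lock at (178,260), and the pine block with the key at (333,230). The signal post is at (266,298), the car at (260,243), the clip at (254,201) and the truck at (250,147). The side view agrees, with the yellow head at (317,261) and the lock at (206,175).

```bash
cat > h.py <<'E'
import numpy as np,cv2
def ray(d,u,v,z):
    R,t=d["R"],d["t"];c=-R.T@t
    r=R.T@np.array([(u-d["cx"])/d["fx"],(v-d["cy"])/d["fy"],1.]);return c+r*(z-c[2])/r[2]
def mask(d,lo,hi,roi=None):
    m=cv2.inRange(cv2.cvtColor(np.ascontiguousarray(d["image"]),cv2.COLOR_RGB2HSV),lo,hi)
    if roi:
        k=np.zeros_like(m);x0,y0,x1,y1=roi;k[y0:y1,x0:x1]=255;m&=k
    return m
def rect(d,m,z):
    c=max(cv2.findContours(m,0,1)[0],key=cv2.contourArea)
    P=np.array([ray(d,*p[0],z)[:2] for p in c],np.float32)*1000
    (x,y),(w,h),a=cv2.minAreaRect(P); M=cv2.moments(m,True);
    return np.round([x,y,w,h,a],1),np.round(ray(d,M["m10"]/M["m00"],M["m01"]/M["m00"],z)[:2]*1000,1)
E
python3 - <<'E'
from h import *
T=dict(np.load("top0.npz"));S=dict(np.load("side0.npz"))
print("lid T",rect(T,mask(T,(100,120,40),(130,255,255),(130,190,225,295)),.085))
print("lid S",rect(S,mask(S,(100,120,40),(130,255,255),(160,140,275,205)),.085))
print("lock T",rect(T,mask(T,(8,80,60),(30,255,255),(160,245,200,275)),.089))
print("lock S",rect(S,mask(S,(8,80,60),(30,255,255),(190,162,225,188)),.089))
print("stand T",rect(T,mask(T,(8,60,90),(30,255,255),(305,200,360,260)),.034))
print("stand S",rect(S,mask(S,(8,40,90),(30,255,255),(285,245,350,300)),.034))
print("key T",rect(T,mask(T,(22,150,30),(35,255,255),(325,215,345,242)),.06))
for n,D,b in(("a",T,(130,190,360,310)),("b",S,(180,150,350,295))):
    cv2.imwrite(f"pics/z{n}.png",cv2.resize(D["image"][b[1]:b[3],b[0]:b[2],::-1],None,fx=3,fy=3,interpolation=2))
E
```

```text
lid T (array([586.2, 145.6, 106.2, 127.1,  83.5]), array([591.6, 142.9]))
lid S (array([589.6, 149.6, 137. , 158.7,  80.9]), array([588.3, 144.6]))
lock T (array([557.4, 160.3,  29.1,  31.6,  84.1]), array([557.8, 160.2]))
lock S (array([557.5, 159. ,  30.3,  33.6,  48.4]), array([557.3, 159.2]))
stand T (array([ 583.2, -156.4,   58.1,   83.5,   67.3]), array([ 584.4, -157. ]))
stand S (array([ 585. , -165.9,  128.6,  123.6,   48.9]), array([ 580.3, -167.3]))
key T (array([ 586.3, -157.3,    6.8,   28.7,   66.9]), array([ 586.1, -157.6]))
```

View pics/za.png

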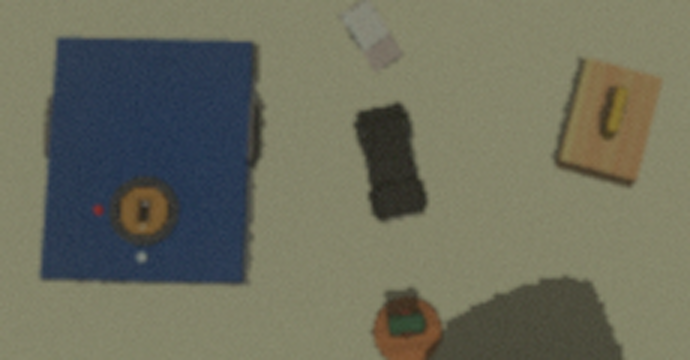

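The crop confirms the axes. The keyway slot in the brass plug runs along the box's x (crop 143,210), and the key head at crop (615,110) lies along the block's x. I'll move above the key with yaw about π−0.4, which keeps the last joint in range later.

carry_out --rows '[[[0,0,-2.37],[490,-167,31],0.2],[[0,0,-2.37],[490,-167,31],0.2],[[0,0,-2.37],[490,-167,31],0.2],[[0,0,-2.37],[490,-167,31],0.2],[[0,0,-2.37],[490,-167,31],0.2],[[0,0,-2.37],[490,-167,31],0.2],[[0,0,-2.37],[490,-167,31],0.2],[[0,0,-2.37],[490,-167,31],0.2],[[0,0,-2.37],[490,-167,31],0.2],[[0,0,-2.37],[490,-167,31],0.2],[[0,0,-2.37],[490,-167,31],0.2],[[0,0,-2.37],[490,-167,31],0.2],[[0,0,-2.37],[490,-167,31],0.2],[[0,0,-2.37],[490,-167,31],0.2],[[0,0,-2.37],[490,-167,31],0.2],[[0,0,-2.37],[490,-167,31],0.2],[[0,0,-2.37],[490,-167,31],0.2],[[0,0,-2.37],[490,-167,31],0.2],[[0,0,-2.37],[490,-167,31],0.2]]'

```text
clock: 2.0
ee_pos: [0.5859, -0.1578, 0.2002]
tcp_rot: [3.142, -0.0, 2.735]
contact_force: [-0.3, -0.7, 0.5]
finger_gap: 0.0514
grasp_force: 0.0
```

Run:
```python
from station import *
from h import *
o=observe();print(o["clock"],o["ee_pos"],o["tcp_rot"],o["q"])
d=get_image("wrist");np.savez("w1.npz",**d);cv2.imwrite("pics/w1.png",d["image"][:,:,::-1]);print(d["R"],-d["R"].T@d["t"],d["fx"])
m=mask(d,(22,120,30),(35,255,255));print("yel",m.sum()/255,cv2.boundingRect(m),rect(d,m,.07))
m=mask(d,(8,40,60),(35,255,255));print("stand",cv2.boundingRect(m),rect(d,m,.034))
```

```text
2.0 [ 0.58588273 -0.15783319  0.20016622] [ 3.14158699e+00 -2.68719973e-04  2.73505317e+00] [-3.83588415e-01  4.64273128e-01  2.40109686e-02  1.13080269e+00
  1.18271844e-05  2.29510726e-02]
[[ 3.95988960e-01  9.18255231e-01 -2.73875453e-04]
 [ 8.68294398e-01 -3.74346746e-01  3.25467898e-01]
 [ 2.98760075e-01 -1.29119499e-01 -9.45553051e-01]] [ 0.5103764  -0.12479877  0.34239894] 310.3317940005656
yel 257.0 (0, 24, 404, 314) (array([ 584.6, -157.6,    7.4,   32.4,   66.9]), array([ 585.6, -167.7]))
stand (0, 0, 560, 420) (array([ 664.1, -194.6,  770. ,  497.2,   66.7]), array([ 572.9, -173.4]))
```

View pics/w1.png

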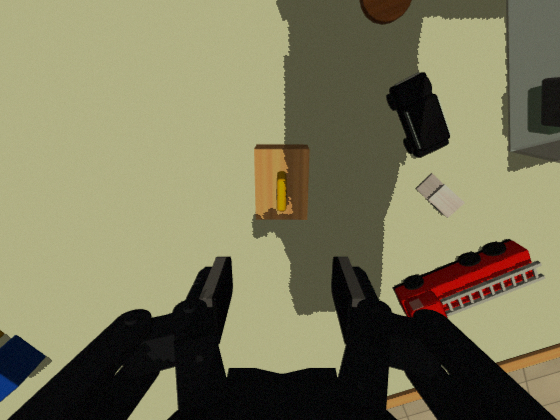

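The wrist view shows the key head in the block at (282,192), aligned with the tool to within 0.2° and offset by about 1 mm. I'll descend and grip.

carry_out --rows '[[[0,0,0],[1,0,45],0.2],[[0,0,0],[1,0,90],0.2],[[0,0,0],[1,0,125],0.2],[[0,0,0],[1,0,145],0.2],[[0,0,0],[1,0,155],0.2],[[0,0,0],[1,0,161],0.2],[[0,0,0],[1,0,161],0.2],[[0,0,0],[1,0,161],0.2],[[0,0,0],[1,0,161],-1],[[0,0,0],[1,0,161],-1],[[0,0,0],[1,0,161],-1],[[0,0,0],[1,0,161],-1],[[0,0,0],[1,0,161],-1],[[0,0,0],[1,0,161],-1],[[0,0,0],[1,0,161],-1],[[0,0,0],[1,0,161],-1]]' --grip_force 90

```text
clock: 3.65
ee_pos: [0.5854, -0.1576, 0.04]
tcp_rot: [3.142, 0.001, 2.738]
contact_force: [-1.2, 0.8, 5.5]
finger_gap: 0.0079
grasp_force: 87.9
```

carry_out --rows '[[[0,0,0],[0,0,-20],-1],[[0,0,0],[0,0,-60],-1],[[0,0,0],[0,0,-105],-1],[[0,0,0],[0,0,-150],-1],[[0,0,-0.05],[20,38,-160],-1],[[0,0,-0.1],[40,75,-160],-1],[[0,0,-0.15],[60,112,-160],-1],[[0,0,-0.2],[80,150,-160],-1],[[0,0,-0.25],[100,187,-160],-1],[[0,0,-0.25],[120,225,-160],-1],[[0,0,-0.25],[136,254,-160],-1],[[0,0,-0.25],[146,272,-160],-1],[[0,0,-0.25],[150,281,-160],-1],[[0,0,-0.25],[150,281,-160],-1],[[0,0,-0.25],[150,281,-160],-1],[[0,0,-0.25],[150,281,-160],-1],[[0,0,-0.25],[150,281,-160],-1]]'

```text
clock: 5.35
ee_pos: [0.5577, 0.1588, 0.1993]
tcp_rot: [-3.141, 0.0, 2.986]
contact_force: [-0.1, -0.5, -0.4]
finger_gap: 0.0077
grasp_force: 88.4
```

Run:
```python
from station import *
from h import *
o=observe();print(o["clock"],o["ee_pos"],o["tcp_rot"],o["q"],o["grasp_force"],o["finger_gap"])
for n in("wrist","side","top"):
    d=get_image(n);np.savez(n+"2.npz",**d)
    if n=="wrist":
        print(-d["R"].T@d["t"]);w=d["image"]
    elif n=="side": s=d["image"]
cv2.imwrite("pics/w2.png",w[:,:,::-1]);cv2.imwrite("pics/s2.png",cv2.resize(s[90:230,120:300,::-1],None,fx=4,fy=4))
```

```text
5.35 [0.55774256 0.15880035 0.19932526] [-3.14144914e+00  4.90825631e-05  2.98636514e+00] [ 1.51422506e-01  4.13373778e-01 -5.87479210e-02  1.09867116e+00
 -1.51633163e-04  3.06650027e-01] 88.38340759277344 0.007728292394435995
[0.47636104 0.1716704  0.34152421]
```

View pics/w2.png

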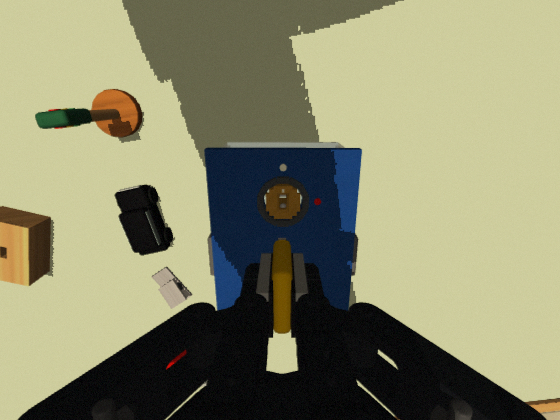

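View pics/s2.png

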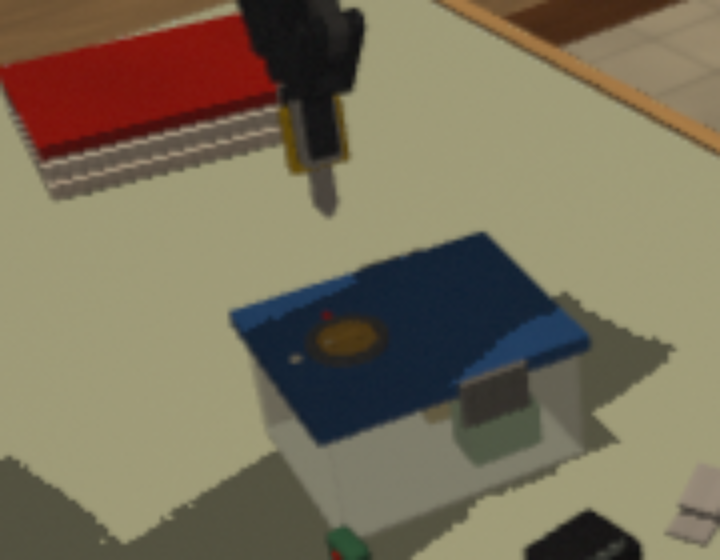

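The wrist view shows the key held straight at (282,285), with the lock right ahead at (283,201) and the lid square to the tool. The side view confirms the blade hangs straight down. I'll measure the lock and lid angle precisely.

```bash
cat > m.py <<'E'
from h import *
def edges(d,u0,u1,vs,z=.085):
    b=cv2.GaussianBlur(mask(d,(100,120,25),(130,255,255)),(3,3),0)
    L=[];Rr=[]
    for v in vs:
        x=np.where(b[v,u0:u1]>127)[0]+u0
        L.append(ray(d,x[0]-.5,v,z)[:2]);Rr.append(ray(d,x[-1]+.5,v,z)[:2])
    out=[]
    for P in(L,Rr):
        vx,vy,x,y=cv2.fitLine(np.array(P,np.float32)*1000,cv2.DIST_HUBER,0,.01,.01).ravel()
        out.append((vx,vy,x,y))
    return out
E
python3 - <<'E'
from m import *
d=dict(np.load("wrist2.npz"))
for e in edges(d,190,380,range(156,228)): print(np.arctan2(e[1],e[0])%np.pi,e)
m=mask(d,(8,80,40),(30,255,255),(250,175,316,228));print("brass",rect(d,m,.089),cv2.boundingRect(m))
m2=cv2.bitwise_not(mask(d,(95,120,25),(135,255,255)));k=np.zeros_like(m2);k[176:229,252:312]=255;m2&=k
c=max(cv2.findContours(m2,0,1)[0],key=cv2.contourArea);e=cv2.fitEllipse(c);print("ring",e,ray(d,*e[0],.087))
b=cv2.resize(d["image"][170:235,245:325,::-1],None,fx=8,fy=8,interpolation=2);cv2.imwrite("pics/l2.png",b)
# held key head
m=mask(d,(20,120,30),(35,255,255),(265,235,300,340));print("head",rect(d,m,.229))
# lid white/red dots
for lo,hi,r in(((0,0,120),(179,60,255),(270,158,296,176)),((0,120,40),(8,255,255),(308,194,328,210))):
    print(rect(d,mask(d,lo,hi,r),.085))
E
```

```text
2.9873877 (np.float32(0.9881339), np.float32(-0.15359467), np.float32(541.7847), np.float32(97.199585))
2.9830816 (np.float32(0.98746336), np.float32(-0.15784825), np.float32(561.74097), np.float32(224.35544))
brass (array([558.8, 159. ,  28.9,  30.9,  82.1]), array([558.7, 159.3])) (265, 184, 35, 35)
ring ((282.5723571777344, 201.28163146972656), (49.394893646240234, 51.6172981262207), 87.52043151855469) [0.55940973 0.15929374 0.087     ]
head (array([551.7, 159.8,   8.7,  45.7,  81.7]), array([550.2, 160. ]))
(array([529.4, 162.9,   0.6,   1.2,  36.5]), array([530.4, 163.6]))
(array([564.5, 189.2,   4.4,   3.7,  81.1]), array([564.4, 188.9]))
```

View pics/l2.png

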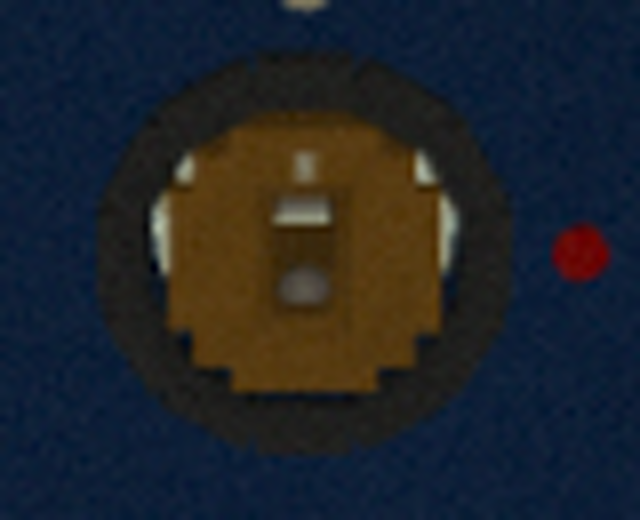

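The crop shows the keyway slot centred at about (303,248), which is pixel (282.9,201), and it is at rest. Yaw already matches. The key needs a shift of about (−1.4, +0.6) mm, then I'll lower it to the mouth.

carry_out --rows '[[[0,0,0],[-1.4,0.6,30],-1],[[0,0,0],[-1.4,0.6,55],-1],[[0,0,0],[-1.4,0.6,68],-1],[[0,0,0],[-1.4,0.6,74],-1],[[0,0,0],[-1.4,0.6,76],-1],[[0,0,0],[-1.4,0.6,78],-1],[[0,0,0],[-1.4,0.6,80],-1],[[0,0,0],[-1.4,0.6,81],-1],[[0,0,0],[-1.4,0.6,81],-1]]' --grip_force 110

```text
clock: 6.4
ee_pos: [0.5593, 0.1602, 0.1186]
tcp_rot: [-3.142, 0.001, 2.988]
contact_force: [0.4, -1.5, -1.0]
finger_gap: 0.0075
grasp_force: 110.5
```

Run:
```python
from station import *
from h import *
o=observe();print(o["clock"],o["ee_pos"],o["contact_force"],o["ft_torque"])
s=get_image("side");w=get_image("wrist")
a=cv2.resize(s["image"][120:210,150:270,::-1],(480,360),interpolation=2)
cv2.imwrite("pics/m3.png",a)
```

```text
6.4 [0.5592538  0.16017031 0.11863491] [ 0.35317631 -1.5359359  -1.0394735 ] [-0.34085009 -0.11905311  0.06825888]
```

View pics/m3.png

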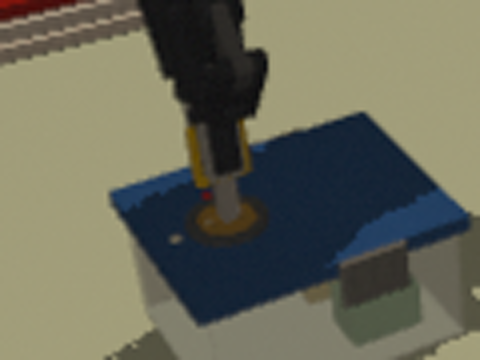

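The tip is in the mouth at about (228,213) in the crop, with a light −y side force. I'll ease 0.5 mm that way and push on slowly.

carry_out --rows '[[[0,0,0],[0,-0.5,1],-1],[[0,0,0],[0,-0.5,3],-1],[[0,0,0],[0,-0.5,5],-1],[[0,0,0],[0,-0.5,7],-1],[[0,0,0],[0,-0.5,8],-1],[[0,0,0],[0,-0.5,9],-1],[[0,0,0],[0,-0.5,9],-1]]'

```text
clock: 7.2
ee_pos: [0.5574, 0.1603, 0.1092]
tcp_rot: [3.141, -0.003, 2.988]
contact_force: [-6.5, 2.8, 3.7]
finger_gap: 0.0072
grasp_force: 111.1
```

The contact shows the lock about 2 mm further toward −x. I'll correct that and continue.

carry_out --rows '[[[0,0,0],[1.8,0.4,0],-1],[[0,0,0],[1.8,0.4,0],-1],[[0,0,0],[1.8,0.4,2],-1],[[0,0,0],[1.8,0.4,4],-1],[[0,0,0],[1.8,0.4,6],-1],[[0,0,0],[1.8,0.4,8],-1],[[0,0,0],[1.8,0.4,10],-1],[[0,0,0],[1.8,0.4,10],-1]]'

```text
clock: 8.0
ee_pos: [0.5581, 0.1603, 0.1]
tcp_rot: [3.141, 0.002, 2.988]
contact_force: [-1.8, -0.5, 5.7]
finger_gap: 0.0074
grasp_force: 111.3
```

carry_out --rows '[[[0,0,0],[0.3,0,2],-1],[[0,0,0],[0.3,0,4],-1],[[0,0,0],[0.3,0,5],-1],[[0,0,0],[0.3,0,6],-1],[[0,0,0],[0.3,0,6],-1],[[0,0,0],[0.3,0,6],-1]]'

```text
clock: 8.6
ee_pos: [0.5581, 0.1603, 0.0949]
tcp_rot: [3.141, 0.003, 2.988]
contact_force: [-3.6, -2.0, 16.6]
finger_gap: 0.0072
grasp_force: 113.3
```

Run:
```python
from station import *
from h import *
o=observe();print(o["clock"],o["ee_pos"],o["contact_force"],o["ft_torque"],o["q"])
s=get_image("side")
cv2.imwrite("pics/m4.png",cv2.resize(s["image"][130:210,150:270,::-1],(720,480),interpolation=2))
```

```text
8.6 [0.55812422 0.16032273 0.09487396] [-3.57308001 -2.04146585 16.58568654] [-0.37211707  0.83038679 -0.01040924] [ 1.54222234e-01  4.99612130e-01 -2.14010785e-01  8.54345142e-01
 -6.61886957e-04  3.08200763e-01]
```

View pics/m4.png

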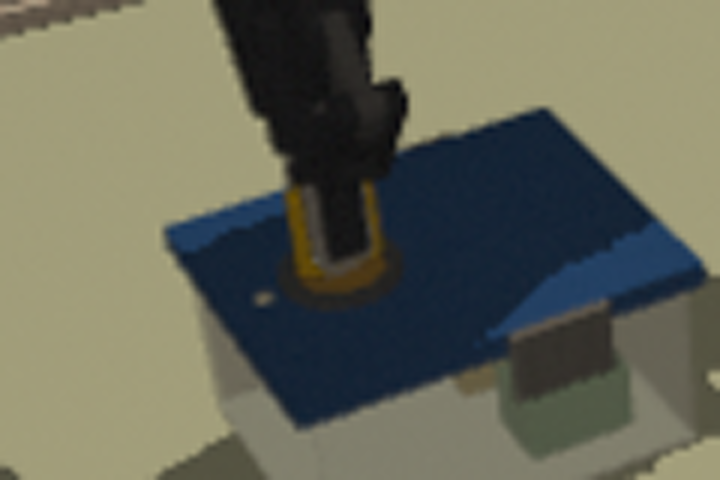

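The shoulder appears to be at the plug face, around (330,280). I'll push 1.5 mm more to see whether it is seated or stuck on a pin.

carry_out --rows '[[[0,0,0],[0.4,-0.2,0.8],-1],[[0,0,0],[0.4,-0.2,1.5],-1],[[0,0,0],[0.4,-0.2,1.5],-1],[[0,0,0],[0.4,-0.2,1.5],-1]]'

```text
clock: 9.05
ee_pos: [0.5582, 0.1603, 0.0947]
tcp_rot: [3.141, 0.004, 2.988]
contact_force: [-5.8, -1.8, 29.3]
finger_gap: 0.0074
grasp_force: 115.4
```

Force rises stiffly above the pins' 15 N with no further travel, and the TCP height matches, so the key is seated. I'll turn clockwise while keeping a light push.

carry_out --rows '[[[0,0,0],[0,0,-0.7],-1],[[0,0,0],[0,0,-0.7],-1],[[0,0,0.1],[0,0,-0.7],-1],[[0,0,0.2],[0.1,-0.1,-0.7],-1],[[0,0,0.3],[0.1,-0.1,-0.7],-1],[[0,0,0.4],[0.2,-0.2,-0.7],-1],[[0,0,0.5],[0.2,-0.2,-0.7],-1],[[0,0,0.6],[0.3,-0.3,-0.7],-1],[[0,0,0.6],[0.3,-0.3,-0.7],-1]]'

```text
clock: 9.95
ee_pos: [0.5586, 0.1602, 0.0949]
tcp_rot: [3.138, 0.004, 2.384]
contact_force: [-2.8, -1.2, 20.0]
finger_gap: 0.0075
grasp_force: 113.8
```

carry_out --rows '[[[0,0,0.1],[0,0,0],-1],[[0,0,0.2],[0,0,0],-1],[[0,0,0.3],[0,0,0],-1],[[0,0,0.4],[0,0,0],-1],[[0,0,0.5],[0,0,0],-1],[[0,0,0.6],[0,0,0],-1],[[0,0,0.7],[0,0,0],-1],[[0,0,0.8],[0,0,0],-1],[[0,0,0.9],[0,0,0],-1],[[0,0,1.0],[0,0,0],-1],[[0,0,1.05],[0,0,0],-1],[[0,0,1.1],[0,0,0],-1],[[0,0,1.1],[0,0,0],-1],[[0,0,1.1],[0,0,0],-1]]'

```text
clock: 11.35
ee_pos: [0.5584, 0.16, 0.0949]
tcp_rot: [3.137, -0.001, 1.288]
contact_force: [-3.1, -2.5, 21.3]
finger_gap: 0.0072
grasp_force: 113.8
```

Run:
```python
from station import *
from h import *
o=observe();print(o["clock"],o["ee_pos"],o["tcp_rot"],o["contact_force"],o["ft_torque"],o["q"],o["grasp_force"])
w=get_image("wrist");s=get_image("side")
a=w["image"][150:360,150:410,::-1];b=s["image"][130:210,150:270,::-1]
cv2.imwrite("pics/m5.png",np.hstack([cv2.resize(a,(400,323)),cv2.resize(b,(400,323),interpolation=2)]))
```

```text
11.35 [0.55841943 0.15997723 0.0948623 ] [ 3.13664399e+00 -1.34181493e-03  1.28753604e+00] [-3.10660896 -2.46320977 21.31627755] [-0.53366351  0.64723901  0.11190571] [ 1.53672877e-01  4.98317095e-01 -2.16308800e-01  8.51118874e-01
 -8.78339993e-04  2.00773059e+00] 113.814936876297
```

View pics/m5.png

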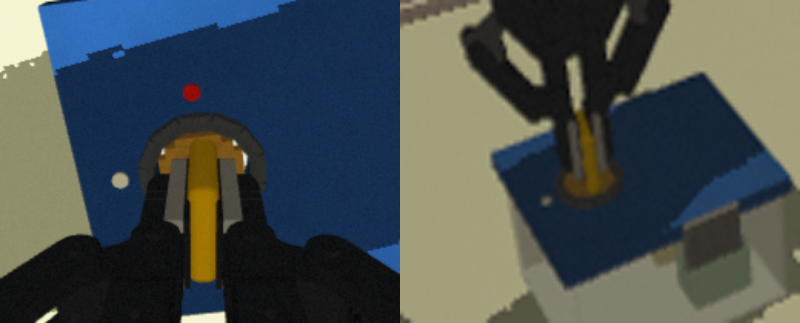

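The key points at the red mark (left half, about (192,93)), so the turn is nearly complete. I'll go a little further to feel the stop.

carry_out --rows '[[[0,0,0.06],[0,0,0],-1],[[0,0,0.12],[0,0,0],-1],[[0,0,0.12],[0,0,0],-1],[[0,0,0.12],[0,0,0],-1]]'

```text
clock: 11.85
ee_pos: [0.5585, 0.1599, 0.0948]
tcp_rot: [3.137, -0.002, 1.168]
contact_force: [-1.9, -2.9, 20.0]
finger_gap: 0.0073
grasp_force: 113.8
```

Run:
```python
from station import *
o=observe();print(o["clock"],o["ee_pos"],o["tcp_rot"],o["contact_force"],o["ft_torque"],o["q"][5],o["grasp_force"])
```

```text
11.85 [0.55853692 0.15988754 0.09484332] [ 3.13653927e+00 -1.77796357e-03  1.16782204e+00] [-1.93796054 -2.8651151  19.96850863] [-0.66205096  0.56230073  0.3244831 ] 2.1274184523588273 113.79639029502869
```

Torque rose from 0.11 to 0.32 N·m, so the plug is against its stop with the key held down. I'll hand the job in.

```bash
python3 -c "
from station import *
print(job_done())"
```

```text
the job is handed in; nothing more can be done
None
```

The key is fully in the lock, turned clockwise to its stop and held there at about 114 N of grip, and the job was handed in at about 12 s; the hand-in gave no verdict, and I did not re-measure the bystanders, but no move came near them.

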